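# Bring the green pot to the front of the paint carousel and hold it there

## Robot

A 7-joint arm with a two-finger parallel gripper is mounted at the origin on the work surface. World frame = base frame: x ahead of the robot, y to its left, z up, the work surface at z = 0. Lengths are in mm, angles in rad, forces in N, time in s.
With the tool pointing down it reaches from about 400 to 925 mm from the base axis. Payload 4.1 kg.
Tool frame: the origin (TCP) lies midway between the tips of the shut fingers; the grasp point (between the pads) lies robot.tcp_to_grasp behind it (robot.tcp_to_grasp is the distance from the TCP to the grasp point, in mm); z points along the fingers, y is the line along which they close (so a half turn about z gives the same grasp; the last joint's range is limited). The gripper opens to 85 mm and grips with 20 to 120 N. Pads are 22 mm wide; open, the fingers measure 114 mm over their backs; the gripper's body (76 mm by 85 mm) begins 54 mm behind the grasp point. The pads swing forward as they close: fully open they stand 13 mm farther back than shut.
Start: joints at [1.035, 0.398, 0.045, 1.537, -0.019, 1.207, -0.051], TCP at [275.018, -588.993, 202.047] pointing down, gripper open.
Joint ranges: [-2.82, 2.82], [-0.49, 2.23], [-1.37, 1.46], [0, 2.46], [-1.36, 4.5], [0.23, 2], [-2.94, 2.94]. Speed limits (rad/s): [2.57, 2.57, 3.14, 3.14, 3.14, 3.14, 3.14].

## Interface

Orientations are given as [roll, pitch, yaw] about the fixed x, y, z axes, in that order (R = Rz(yaw) Ry(pitch) Rx(roll)).
In Python, from rig import robot gives the robot as it stands.
- The arm moves only by the tool drive_tool, never from a script. Its argument "moves" is a list of rows, each a list of 2 entries, a list of its own where there are three numbers: the shift along the tool's x, y, z as a fraction of full scale, then the turn, a rotation vector about the tool's x, y, z as a fraction of full scale. A call has 1 to 5 rows; each row shifts and turns the commanded pose from where the row before left it, along the tool's axes as they then stand; what a row does not reach is not made up. Full scale, the value 1, is 0.3 m for a shift and 0.5 rad for a turn. A row lasts 1/10 s, in which the tool goes at most 50 mm and 8.59 degrees, less where a joint would pass 70% of its speed; a pose out of reach is approached as far as the arm can. A call with a number of a shift or a turn outside -1 to 1 is refused whole. A call with a gripper value outside its range is refused whole. "hand" is the opening, from 0 (shut) to 1 (fully open), set as the call begins (left out, the last holds). The fingers move at their own pace and stop on an object; "newtons" is the grip in N (left out, the last holds). Time passes only in rows, so rows that do not move let the fingers close. It gives the time, the measured TCP pose, the force, the opening and the grip force at its end, in the units of the state.
- robot.get_state(): the state, without advancing time (a new reading comes with each control period).
- robot.get_image(name): name is "scene" or "top" or "wrist"; returns a dict with "image" (400x640x3 uint8, red, green, blue), "range_z" (400x640 float32, mm along the optical axis (not along the pixel's ray), 0 where there is no reading), "K" (3x3 intrinsics, pixels), "view" (4x4, takes a point from world to camera coordinates). Camera axes: x right, y up, looking along -z (the intrinsics and any distortion apply to the point x, -y, -z); pixel columns grow to the right and rows downward; lengths in mm; the calibration is good to about 2 mm. A picture is of the moment at which its call begins.
- robot.hand_in(): hands the job in; it is judged then, once.
The state is a dict: "t": time; "q": joint angles; "joint_vel": joint speeds; "joint_torque": joint torques, N m; "ee_pos": TCP position; "orientation": TCP orientation; "ft_force": force on the tool from outside, world axes, zero at the start; "moment": the same for the moment, N m; "opening": finger opening in mm; "grasp_force": force on a finger pad.
Only numpy, scipy, OpenCV 4.12 (cv2) and the standard library are available. Lean on these libraries where they do the work, as an engineer would, in place of code of your own. Each camera call takes 0.05 s, during which the arm holds its last target. There are 200 camera calls.

## Task

The painter is about to load her brush with green: take hold of the paint carousel's black handle and turn it, without spinning it and as often re-gripped as you need, until the green pot stands squarely in front, centred on the white drip tray. Hold the turntable still there for three seconds and finish while still gripping the handle; do not let go. Do this without pushing on the pots or lifting or tipping them, and leave the other things on the table where they are.

Things in the scene. Friction and masses are not known exactly. Their poses are not given: they have to be found in the camera images.
- base: the carousel's fixed base on the table: dark wooden disc 244 mm across, with a white open drip tray (85 mm radially, 130 mm wide, 16 mm high) fixed to its front, its middle 170 mm from the carousel's axis. Origin on the carousel's vertical axis at table height; z up, its -x axis points from the axis to the middle of the drip tray, so -x is the carousel's front (not always straight at the robot)
- turntable: beech disc 260 mm across, its upper face 36 mm above the table, turning freely and endlessly both ways about its vertical axis on the base (light bearing friction, about 0.04 N m; it coasts only a little). Six round pockets with rims 20 mm high, 60 degrees apart, centres 92 mm from the axis, each with a paint pot. Origin on the axis at table height, z up; its -x axis points to the green pot's pocket. A brass column 28 mm thick at its top rises in the middle to 105 mm
- handle: black upright wing grip on top of the brass column, fixed to the turntable and turning it: 72 mm long (its own x axis), 16 mm thick (its own y axis), 46 mm high, from 105 to 151 mm above the table. Origin on the carousel's axis at the grip's underside, z up. Nothing else stands within 60 mm of it above 95 mm
- pot_green: the wanted pot: cream open pot with emerald green paint and a green band, 48 mm across, 56 mm high (top 92 mm above the table), about 140 g, standing loose in its pocket (about 1.5 mm play all round). Origin: centre of its underside
- pot_black: the same kind of pot with black paint and band, in one of the other five pockets. Origin: centre of its underside
- pot_orange: the same kind of pot with orange paint and band, in one of the other five pockets. Origin: centre of its underside
- pot_lilac: the same kind of pot with lilac paint and band, in one of the other five pockets. Origin: centre of its underside
- pot_yellow: the same kind of pot with yellow paint and band, in one of the other five pockets. Origin: centre of its underside
- pot_blue: the same kind of pot with blue paint and band, in one of the other five pockets. Origin: centre of its underside
- paintbox: white paint box with ten pans, 260 x 120 x 21 mm, fixed to the table, bystander. Origin: centre of its underside
- brush: black and brass paint brush 200 mm long, 8 mm thick, lying across the paint box, bystander. Origin: its underside near the middle, x axis to the hair
- water_cup: empty glass, 80 mm across, 100 mm high, bystander. Origin: centre of its underside
- tape_roll: roll of cream masking tape lying flat, 100 mm across, 25 mm high, bystander. Origin: centre of its underside
- ink_bottle: amber bottle with black cap, 50 mm across, 75 mm high, bystander. Origin: centre of its underside
- masking_fluid: white bottle with blue cap, 44 mm across, 90 mm high, bystander. Origin: centre of its underside
- mixing_dish: white china dish, 110 mm across, 30 mm high, bystander. Origin: centre of its underside
Things that resemble listed ones, but are neither listed nor needed, are in the scene too. Leave any pink look-alike of the pot_yellow alone.

How it is judged (in metres and radians):
On the way, in this order (a step that is already met when the one before it is completed fails the run):
1. the handle is gripped while the green pot is still away from the front (contact force between the fingers and handle above 5 N and not (y of pot_green in the frame of base between -0.014 and 0.014 m and x of pot_green in the frame of base below -0.075 m)), for 0.2 s.
2. the green pot is at the front with the handle gripped and the turntable still, without a break (y of pot_green in the frame of base between -0.014 and 0.014 m and x of pot_green in the frame of base below -0.075 m and contact force between the fingers and handle above 5 N and angular speed of turntable below 0.1 rad/s), for 2.5 s.
At the end, for the whole second after the job is handed in: Green pot in its pocket, within 14 mm (9 degrees) sideways of the line from the carousel's axis to the drip tray's middle, on the tray's side; turntable at rest (under 0.06 rad/s); fingers grip the handle (over 5 N); all pots upright and seated (y of pot_green in the frame of base between -0.014 and 0.014 m and x of pot_green in the frame of base below -0.075 m and contact force between the fingers and handle above 5 N and angular speed of turntable below 0.06 rad/s and z of each of pot_green, pot_black, pot_orange, pot_lilac, pot_yellow, pot_blue in the frame of turntable below 0.042 m and angle between each of pot_green, pot_black, pot_orange, pot_lilac, pot_yellow, pot_blue's own z axis and vertical below 0.15 rad and horizontal distance between pot_green and turntable between 0.084 and 0.1 m and horizontal distance between pot_black and turntable between 0.084 and 0.1 m and horizontal distance between pot_orange and turntable between 0.084 and 0.1 m and horizontal distance between pot_lilac and turntable between 0.084 and 0.1 m and horizontal distance between pot_yellow and turntable between 0.084 and 0.1 m and horizontal distance between pot_blue and turntable between 0.084 and 0.1 m and x of pot_green in the frame of turntable below -0.084 m); the arm keeps its last pose, push and grip.
It fails at once if the arm presses on a pot (over 3 N) (contact force between any of the arm, the fingers and pot_green above 3 N or contact force between any of the arm, the fingers and pot_black above 3 N or contact force between any of the arm, the fingers and pot_orange above 3 N or contact force between any of the arm, the fingers and pot_lilac above 3 N or contact force between any of the arm, the fingers and pot_yellow above 3 N or contact force between any of the arm, the fingers and pot_blue above 3 N).
It fails at once if a pot is lifted out of its pocket (over 8 mm) or tipped (over 0.2 rad) (z of any of pot_green, pot_black, pot_orange, pot_lilac, pot_yellow, pot_blue in the frame of turntable above 0.044 m or angle between any of pot_green, pot_black, pot_orange, pot_lilac, pot_yellow, pot_blue's own z axis and vertical above 0.2 rad).
It fails at once if the turntable is spun (over 6 rad/s) (angular speed of turntable above 6 rad/s).
It fails at once if a bystander is moved more than 30 mm (distance of any of brush, water_cup, tape_roll, ink_bottle, masking_fluid, mixing_dish from where it was at the start of the episode above 0.03 m).
It also fails if it takes over 48 s, if anything falls off the work surface, if the arm or the gripper's body presses on something with over 40 N, if the wrist force passes 120 N, or if a joint passes its speed limit or range.

## Working session

There is one attempt and no reset: what is moved stays moved. The work goes in short steps, Python scripts to look and compute and a tool call to move; the robot and the scene stay as the last step left them, time stands still between calls to the robot, and variables do not carry over. Pictures are saved under pics/ and viewed, at most 10 in all, crops included, and the job is handed in when it is done.

Besides the shell and the picture viewer there is one more tool, called after "Call:" in YAML: its name, and indented under it one key for each argument. drive_tool: Moves the arm, as the interface text tells. Its arguments: {"type":"object","properties":{"moves":{"type":"array","items":{"type":"array"}},"hand":{"type":"number"},"newtons":{"type":"number"}},"required":["moves"]}

```bash
mkdir -p pics; ls; python3 - <<'E'
from rig import robot
import cv2,pickle
d={}
for n in("scene","top"):
    r=robot.get_image(n);d[n]=r;cv2.imwrite(f"pics/{n}.png",r["image"][:,:,::-1])
pickle.dump(d,open("d.pkl","wb"))
print(robot.get_state(),robot.tcp_to_grasp)
E
```

```text
pics
{'t': 0.1, 'q': array([ 1.0349754 ,  0.39916635,  0.04505946,  1.53774859, -0.01869162,
        1.20692413, -0.05069195]), 'joint_vel': array([ 7.96761404e-05, -1.18976975e-03,  2.58115668e-04, -1.84256311e-03,
        7.01767361e-04,  1.31685167e-04, -1.85110754e-03]), 'joint_torque': array([ 3.01233638e-03, -4.76272523e+01,  1.36976603e+00, -2.54953051e+01,
        1.19408200e-02,  4.99513277e-03,  4.76849227e-07]), 'ee_pos': array([ 274.72686495, -588.39441676,  201.03906898]), 'orientation': array([-3.13977343e+00,  1.44202060e-04,  4.36922894e-01]), 'ft_force': array([-0.2647122 ,  0.60988778, -0.49629475]), 'moment': array([-0.00357093, -0.00607898, -0.01105095]), 'grasp_force': 0.0, 'opening': 85.45040979219375} 18.700000000000003
```

View pics/top.png

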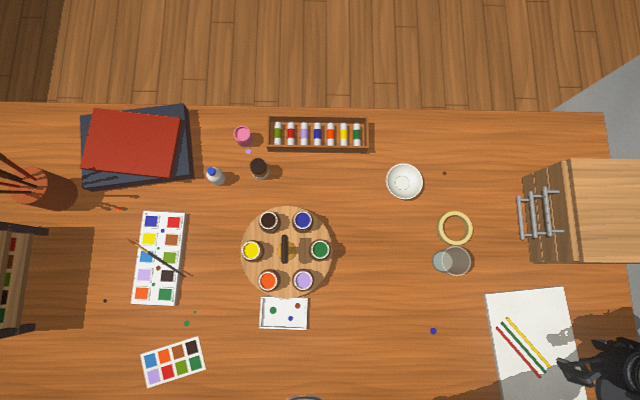

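View pics/scene.png

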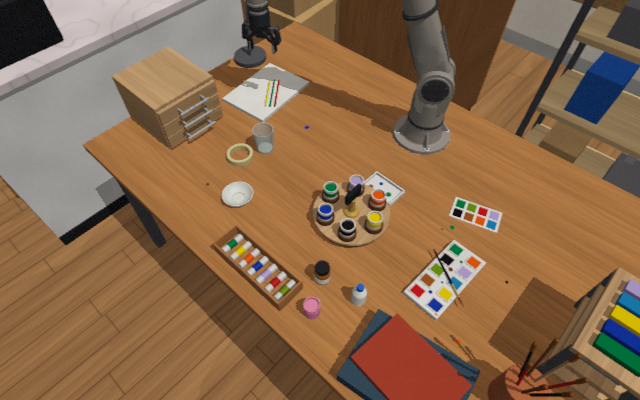

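The top view shows the carousel at about (288,252) with the green pot on its right at (320,250) and the tray below at (284,313). The handle is at (285,249), running up and down the image.

Things that could be taken for the target:
- **Green pot:** (320,250), the only green one standing in the carousel.
- **Green pans and tubes:** paint box pan (165,295), loose palette pan (196,363), tube rack (277,133) and (357,133).
- **Handle:** only (285,249). The dark lookalikes are the brush (155,255) and the ink bottle cap (259,168).

Next I measure these.

```bash
cat >h.py <<'E'
import numpy as np,cv2
def ray(r,u,v,z):
    K,V=r["K"],r["view"];R,t=V[:3,:3],V[:3,3]
    c=-R.T@t; d=np.linalg.inv(K)@[u,v,1]; d=R.T@(d*[1,-1,-1])
    return (c+d*(z-c[2])/d[2])[:2]
def blob(m,off=(0,0)):
    n,l,s,c=cv2.connectedComponentsWithStats(m.astype(np.uint8)); i=1+np.argmax(s[1:,4])
    return l==i,c[i]+np.array(off),s[i]
def handle(r,u0,u1,v0,v1):
    im=r["image"][v0:v1,u0:u1].astype(int)
    m,c,s=blob(im.max(2)<60,(u0,v0))
    ys,xs=np.nonzero(m)
    P=np.array([ray(r,x+u0,y+v0,151) for x,y in zip(xs,ys)])
    (cx,cy),wh,a=cv2.minAreaRect(P.astype(np.float32)); w=np.linalg.eigh(np.cov(P.T))[1][:,1]
    return P.mean(0),(cx,cy),wh,np.arctan2(w[1],w[0]),len(xs)
E
python3 - <<'E'
import pickle,cv2,numpy as np
from h import *
r=pickle.load(open("d.pkl","rb"))["top"];im=r["image"].astype(int)
print("handle",handle(r,272,300,228,272))
hsv=cv2.cvtColor(r["image"],cv2.COLOR_RGB2HSV)
for n,(u,v) in dict(black=(269,220),blue=(303,220),green=(320,250),lilac=(303,280),orange=(268,281),yellow=(251,250)).items():
    print(n,ray(r,u,v,88))
w=np.zeros(im.shape[:2]);w[293:335,250:320]=((hsv[...,1]<60)&(hsv[...,2]>140))[293:335,250:320]
m,c,s=blob(cv2.morphologyEx(w,cv2.MORPH_CLOSE,np.ones((9,9))))
ys,xs=np.nonzero(m);P=np.float32([ray(r,x,y,14) for x,y in zip(xs,ys)])
print("tray",cv2.minAreaRect(P))
cv2.imwrite("pics/c1.png",cv2.resize(r["image"][195:340,225:345,::-1],None,fx=4,fy=4,interpolation=cv2.INTER_CUBIC))
V=r["view"];print("cam",-V[:3,:3].T@V[:3,3])
E
```

```text
handle (array([532.18178597,  59.86741884]), (532.2655029296875, 60.115501403808594), (1.1264044046401978, 5.566210746765137), np.float64(2.072662925323887), 3)
black [578.61625993 102.13383759]
blue [579.41886763  10.40698056]
green [499.1896028  -35.84563229]
lilac [420.78578088   8.66182184]
orange [417.8806816 100.2136489]
yellow [498.0456332  147.49837928]
tray ((330.01043701171875, 63.14177322387695), (131.59104919433594, 86.18531799316406), 88.22711181640625)
cam [ 454.3281393     6.5474322  1062.42710249]
```

View pics/c1.png

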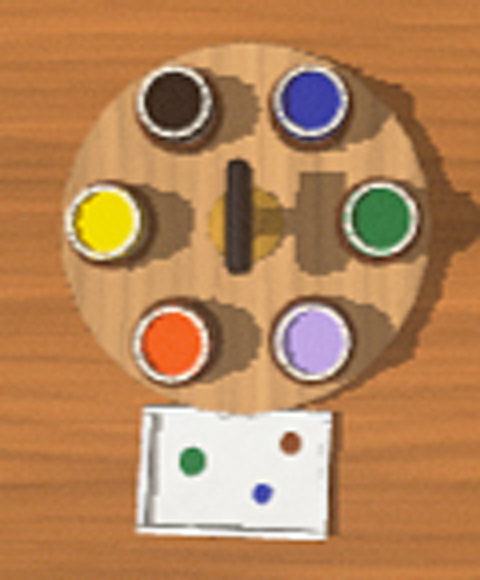

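The crop confirms it: the green pot is at crop (380,219), 90° from the tray. The axis is about (499,55.5), the handle lies along x, and the front is at about 177.5°. I need to turn it about 92° clockwise, gripping near yaw π and ending near 1.53, well inside joint 7's range.

Call:
drive_tool:
  moves:
    - [[0.08,-0.08,-0.03],[0,0,0]]
    - [[0.08,-0.08,-0.03],[0,0,0]]
    - [[0.08,-0.08,-0.03],[0,0,0]]
    - [[0.08,-0.08,-0.03],[0,0,0]]
    - [[0.08,-0.08,-0.03],[0,0,0]]
  hand: 1
  newtons: 60

```text
t: 0.6
ee_pos: [333.1, -427.9, 246.9]
orientation: [-3.141, 0.0, 0.437]
ft_force: [1.0, -0.4, -0.1]
opening: 85.6
grasp_force: 0.0
```

Call:
drive_tool:
  moves:
    - [[0.08,-0.08,0],[0,0,0]]
    - [[0.08,-0.08,0],[0,0,0]]
    - [[0.08,-0.08,0],[0,0,0]]
    - [[0.08,-0.08,0],[0,0,0]]
    - [[0.08,-0.08,0],[0,0,0]]

```text
t: 1.1
ee_pos: [390.9, -268.5, 246.7]
orientation: [-3.141, 0.0, 0.437]
ft_force: [0.5, -0.6, -0.1]
opening: 85.2
grasp_force: 0.0
```

Call:
drive_tool:
  moves:
    - [[0.08,-0.08,0],[0,0,0]]
    - [[0.08,-0.08,0],[0,0,0]]
    - [[0.08,-0.08,0],[0,0,0]]
    - [[0.08,-0.08,0],[0,0,0]]
    - [[0.08,-0.08,0],[0,0,0]]

```text
t: 1.6
ee_pos: [448.8, -109.1, 246.7]
orientation: [-3.142, 0.0, 0.437]
ft_force: [0.2, -1.0, 0.7]
opening: 85.4
grasp_force: 0.0
```

Call:
drive_tool:
  moves:
    - [[0,0,0],[0,0,-0.28]]
    - [[0,0,0],[0,0,-0.28]]
    - [[0,0,0],[0,0,-0.28]]
    - [[0,0,0],[0,0,-0.28]]
    - [[0,0,0],[0,0,-0.28]]

```text
t: 2.1
ee_pos: [448.5, -110.4, 246.6]
orientation: [-3.141, 0.0, 1.143]
ft_force: [-0.3, 0.1, -0.1]
opening: 85.5
grasp_force: 0.0
```

Call:
drive_tool:
  moves:
    - [[0,0,0],[0,0,-0.28]]
    - [[0,0,0],[0,0,-0.28]]
    - [[0,0,0],[0,0,-0.28]]
    - [[0,0,0],[0,0,-0.28]]
    - [[0,0,0],[0,0,-0.28]]

```text
t: 2.6
ee_pos: [448.5, -110.4, 246.6]
orientation: [-3.141, -0.0, 1.843]
ft_force: [0.8, 1.1, 0.2]
opening: 85.7
grasp_force: 0.0
```

Call:
drive_tool:
  moves:
    - [[0,0,0],[0,0,-0.28]]
    - [[0,0,0],[0,0,-0.28]]
    - [[0,0,0],[0,0,-0.28]]
    - [[0,0,0],[0,0,-0.28]]
    - [[0,0,0],[0,0,-0.28]]

```text
t: 3.1
ee_pos: [448.5, -110.4, 246.6]
orientation: [-3.141, -0.001, 2.543]
ft_force: [-0.6, -0.5, 0.8]
opening: 85.8
grasp_force: 0.0
```

Call:
drive_tool:
  moves:
    - [[0,0,0],[0,0,-0.28]]
    - [[0,0,0],[0,0,-0.28]]
    - [[0,0,0],[0,0,-0.28]]
    - [[0,0,0],[0,0,-0.28]]
    - [[0,0,0],[0,0,0]]

```text
t: 3.6
ee_pos: [448.5, -110.5, 246.6]
orientation: [3.142, -0.001, 3.096]
ft_force: [-0.0, -0.2, 0.4]
opening: 85.5
grasp_force: 0.0
```

```bash
python3 - <<'E'
from rig import robot
import cv2,pickle
r=robot.get_image("wrist");cv2.imwrite("pics/w1.png",r["image"][:,:,::-1])
pickle.dump(r,open("w1.pkl","wb"));s=robot.get_state();print(s["q"],s["ee_pos"],s["orientation"])
E
```

```text
[ 0.52755923  0.03463879 -0.38723627  1.89148392  0.01401515  1.21866583
  1.65890285] [ 448.57856205 -110.48941155  246.68957374] [-3.14157208e+00 -6.05608028e-04  3.09400840e+00]
```

View pics/w1.png

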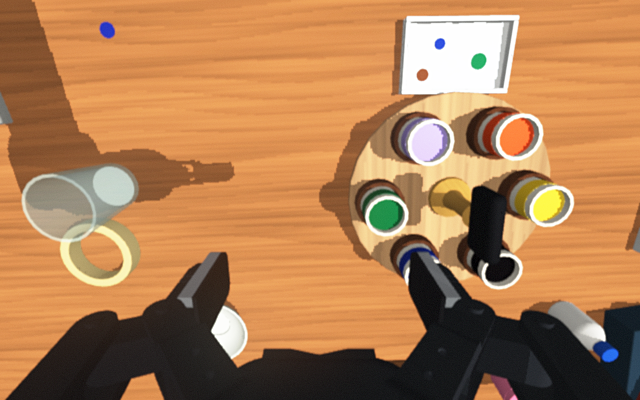

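The wrist view shows the green pot at (385,213) and the handle at (487,225), with the fingers clear of everything. I move above it.

Call:
drive_tool:
  moves:
    - [[-0.028,0.11,0],[0,0,0]]
    - [[-0.028,0.11,0],[0,0,0]]
    - [[-0.028,0.11,0],[0,0,0]]
    - [[-0.028,0.11,0],[0,0,0]]
    - [[-0.028,0.11,0],[0,0,0]]

```text
t: 4.15
ee_pos: [498.4, 53.6, 246.9]
orientation: [-3.141, 0.0, 3.093]
ft_force: [-0.1, -1.2, 0.1]
opening: 85.3
grasp_force: 0.0
```

Call:
drive_tool:
  moves:
    - [[0,0,0],[0,0,0]]
    - [[0,0,0],[0,0,0]]

```text
t: 4.35
ee_pos: [498.0, 52.9, 246.7]
orientation: [-3.141, -0.001, 3.097]
ft_force: [0.3, -0.3, 0.3]
opening: 85.7
grasp_force: 0.0
```

```bash
python3 - <<'E'
from rig import robot
import cv2,pickle
from h import *
r=robot.get_image("wrist");cv2.imwrite("pics/w2.png",r["image"][:,:,::-1])
pickle.dump(r,open("w2.pkl","wb"));s=robot.get_state();print(s["q"],s["ee_pos"],s["orientation"])
t=pickle.load(open("d.pkl","rb"))["top"]
g=t["image"][235:265,278:292].max(2);print(g[10],g[:,7])
E
```

```text
[ 0.31525828  0.12075849 -0.54974826  1.81005087  0.06756009  1.23017582
  1.27016994] [497.93401067  51.64113645 246.65052712] [-3.14064910e+00 -7.85428960e-04  3.09486996e+00]
[206 195 178  98  68  77  73  69  61  78 135 184 177 174] [ 60  64  63  67  64  68  67  67  64  67  69  71  67  72  68  66  68  67
  71  70  67  66  69  68  68  68  66  72 133 225]
```

View pics/w2.png

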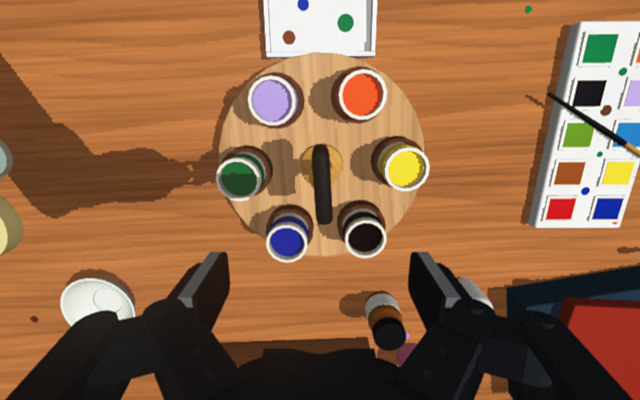

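The handle is at (322,185) in the wrist view, between the fingers sideways and almost in line with them. Now I measure it properly in both views, along with the tray and green pot.

```bash
python3 - <<'E'
import pickle
from h import *
def H(r,box,th):
    u0,u1,v0,v1=box;im=r["image"][v0:v1,u0:u1].max(2)
    m,c,s=blob(im<th,(u0,v0));ys,xs=np.nonzero(m)
    P=np.array([ray(r,x+u0,y+v0,140) for x,y in zip(xs,ys)],np.float32)
    w=np.linalg.eigh(np.cov(P.T))[1][:,1]
    print("handle",P.mean(0),np.round(cv2.minAreaRect(P),2).tolist() if 0 else cv2.minAreaRect(P),np.degrees(np.arctan2(w[1],w[0])),len(xs))
t=pickle.load(open("d.pkl","rb"))["top"];w=pickle.load(open("w2.pkl","rb"))
H(t,(276,293,230,268),100); H(w,(305,340,140,228),60)
# pots, wrist view: pot rim centres on z=92
for n,uv in dict(lilac=(273,100),orange=(360,95),yellow=(403,168),black=(364,237),blue=(288,242),green=(240,178)).items(): print(n,ray(w,*uv,90).round(1))
for uv in [(266,56),(373,54),(263,0),(378,0)]: print(ray(w,*uv,14).round(1))
E
```

```text
handle [499.66635   56.323647] ((500.20245361328125, 57.318138122558594), (67.69661712646484, 15.140497207641602), 1.0940896272659302) -178.4755031128616 167
handle [497.93338  56.75538] ((499.0334777832031, 56.50292205810547), (75.97430419921875, 15.633943557739258), 0.7153198719024658) -178.91049234615522 1210
lilac [420.5  10.8]
orange [419.7  99.1]
yellow [497.1 145.3]
black [577.1 102.9]
blue [579.5  14.1]
green [500.3 -32.7]
[369.5  -3.9]
[373.1 124.5]
[310.7  -1.7]
[316.7 129.8]
```

Call:
drive_tool:
  moves:
    - [[-0.004,0.014,0],[0,0,-0.134]]
    - [[0,0,0.08],[0,0,0]]
    - [[0,0,0.08],[0,0,0]]
    - [[0,0,0.08],[0,0,0]]
    - [[0,0,0],[0,0,0]]

```text
t: 4.9
ee_pos: [496.7, 54.1, 171.9]
orientation: [-3.14, -0.007, -3.123]
ft_force: [0.1, -0.1, -0.3]
opening: 85.7
grasp_force: 0.0
```

Call:
drive_tool:
  moves:
    - [[0,0,0],[0,0,0]]
    - [[0,0,0],[0,0,0]]

```text
t: 5.1
ee_pos: [500.7, 56.1, 176.4]
orientation: [-3.141, 0.002, -3.121]
ft_force: [-0.1, -0.5, -0.5]
opening: 85.3
grasp_force: 0.0
```

Well centred. I descend 64 mm to a TCP height of 112 and close gently.

Call:
drive_tool:
  moves:
    - [[0,0,0.055],[0,0,0]]
    - [[0,0,0.055],[0,0,0]]
    - [[0,0,0.055],[0,0,0]]
    - [[0,0,0.05],[0,0,0]]
    - [[0,0,0],[0,0,0]]

```text
t: 5.6
ee_pos: [499.0, 56.2, 110.0]
orientation: [-3.141, -0.002, -3.12]
ft_force: [0.6, -0.1, 0.1]
opening: 85.2
grasp_force: 0.0
```

Call:
drive_tool:
  moves:
    - [[0,0,0],[0,0,0]]
    - [[0,0,0],[0,0,0]]
    - [[0,0,0],[0,0,0]]
    - [[0,0,0],[0,0,0]]
    - [[0,0,0],[0,0,0]]
  hand: 0
  newtons: 30

```text
t: 6.1
ee_pos: [499.9, 55.9, 111.1]
orientation: [-3.14, 0.001, -3.12]
ft_force: [-0.7, 1.6, 3.6]
opening: 15.1
grasp_force: 31.3
```

Call:
drive_tool:
  moves:
    - [[0,0,0],[0,0,0]]
    - [[0,0,0],[0,0,0]]
    - [[0,0,0],[0,0,0]]
    - [[0,0,0],[0,0,0]]
    - [[0,0,0],[0,0,0]]

```text
t: 6.6
ee_pos: [500.0, 56.0, 111.1]
orientation: [-3.141, 0.001, -3.12]
ft_force: [-1.5, -2.1, 6.1]
opening: 15.1
grasp_force: 31.4
```

Gripped. I turn 1.5 rad clockwise (tool +z) at 1 rad/s, ease off, then look.

Call:
drive_tool:
  moves:
    - [[0,0,0],[0,0,0.1]]
    - [[0,0,0],[0,0,0.2]]
    - [[0,0,0],[0,0,0.2]]
    - [[0,0,0],[0,0,0.2]]
    - [[0,0,0],[0,0,0.2]]

```text
t: 7.1
ee_pos: [499.9, 55.9, 111.1]
orientation: [-3.141, 0.001, 2.71]
ft_force: [-0.7, -2.5, 5.3]
opening: 15.0
grasp_force: 31.4
```

Call:
drive_tool:
  moves:
    - [[0,0,0],[0,0,0.2]]
    - [[0,0,0],[0,0,0.2]]
    - [[0,0,0],[0,0,0.2]]
    - [[0,0,0],[0,0,0.2]]
    - [[0,0,0],[0,0,0.2]]

```text
t: 7.6
ee_pos: [499.9, 55.9, 111.1]
orientation: [-3.141, 0.001, 2.21]
ft_force: [-1.4, -2.4, 4.7]
opening: 15.1
grasp_force: 31.5
```

Call:
drive_tool:
  moves:
    - [[0,0,0],[0,0,0.2]]
    - [[0,0,0],[0,0,0.2]]
    - [[0,0,0],[0,0,0.2]]
    - [[0,0,0],[0,0,0.2]]
    - [[0,0,0],[0,0,0.2]]

```text
t: 8.1
ee_pos: [499.8, 55.8, 111.1]
orientation: [3.141, 0.001, 1.71]
ft_force: [-1.2, -3.1, 6.1]
opening: 15.0
grasp_force: 31.5
```

Call:
drive_tool:
  moves:
    - [[0,0,0],[0,0,0.18]]
    - [[0,0,0],[0,0,0.16]]
    - [[0,0,0],[0,0,0]]
    - [[0,0,0],[0,0,0]]
    - [[0,0,0],[0,0,0]]

```text
t: 8.6
ee_pos: [499.8, 55.8, 111.1]
orientation: [3.141, 0.001, 1.543]
ft_force: [-0.7, -2.8, 5.3]
opening: 15.1
grasp_force: 31.5
```

```bash
python3 - <<'E'
from rig import robot
import cv2,pickle
from h import *
r={n:robot.get_image(n) for n in("top","wrist")}
pickle.dump(r,open("f.pkl","wb"))
cv2.imwrite("pics/f.png",np.vstack([cv2.resize(r["top"]["image"][190:340,160:400,::-1],(480,300)),cv2.resize(r["wrist"]["image"][:,:,::-1],(480,300))]))
s=robot.get_state();print(s["t"],s["q"],s["ee_pos"],s["orientation"],s["grasp_force"],s["ft_force"])
E
```

```text
8.7 [ 0.05862413  0.24160154 -0.29389475  1.97828402  0.08782506  0.93366895
 -0.30684767] [499.7250801   55.81506464 111.06273507] [3.14141596e+00 1.19183731e-03 1.54348902e+00] 31.491782069206238 [-1.12795779 -2.61524591  6.24921091]
```

View pics/f.png

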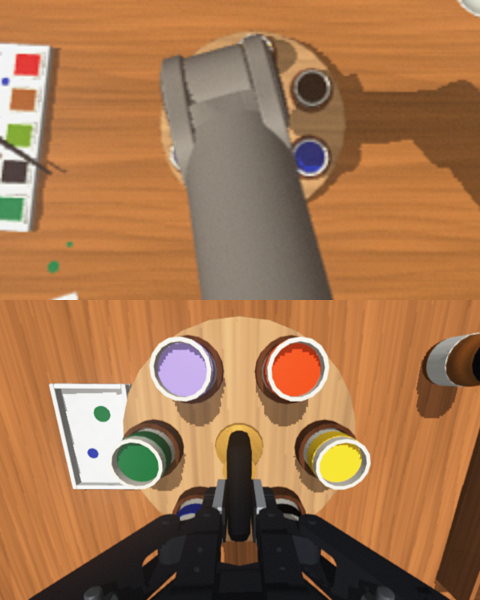

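The turn happened: the green pot (crop 138,461) now stands beside the tray (crop 98,437), and the grip holds. I measure the sideways offset.

```bash
python3 - <<'E'
import pickle
from h import *
w=pickle.load(open("f.pkl","rb"))["wrist"]; hsv=cv2.cvtColor(w["image"],cv2.COLOR_RGB2HSV)
def paint(h0,h1,box):
    u0,u1,v0,v1=box;a=hsv[v0:v1,u0:u1].astype(int)
    m,c,s=blob((a[...,0]>=h0)&(a[...,0]<=h1)&(a[...,1]>120)&(a[...,2]>60),(u0,v0));ys,xs=np.nonzero(m)
    (x,y),rad=cv2.minEnclosingCircle(np.stack([xs,ys],1).astype(np.float32));return np.array([x+u0,y+v0])
g=ray(w,*paint(65,95,(145,225,175,260)),84);yl=ray(w,*paint(22,35,(410,500,180,260)),84)
m,c,s=blob((hsv[...,1]<60)&(hsv[...,2]>120)&(np.arange(640)<185)[None]);ys,xs=np.nonzero(m)
o=xs[np.argmin(xs)];P=np.float32([ray(w,x,y,14) for x,y in zip(xs,ys)])
outer=P[P[:,0]<P[:,0].min()+7]; print("extent",P.min(0),P.max(0),"outer edge mean y",outer[:,1].min(),outer[:,1].max())
ax=(g+yl)/2; print("green",g,"yellow",yl,"axis",ax)
d=yl-g; print("green bearing",np.degrees(np.arctan2(-d[1],-d[0])))
print(cv2.minAreaRect(P))
A=np.array([499.5,56.3])
for f in(177.5,178,178.5):
    a=np.radians(f);print(f,"side",(g-A)@[-np.sin(a),np.cos(a)])
E
```

```text
extent [283.93896    -4.4745903] [379.58118 129.54793] outer edge mean y -1.2354262 128.81313
green [406.71045506  57.0411821 ] yellow [593.96512019  52.76637798] axis [500.33778763  54.90378004]
green bearing 178.6922317852649
((332.4976806640625, 62.372703552246094), (132.16847229003906, 92.9287338256836), 87.93566131591797)
177.5 side 3.306946447327333
178 side 2.497577827819176
178.5 side 1.6880190080896647
```

The green pot's bearing is 178.7° against a front of about 178°, so it is 1–3 mm off centre where 14 mm is allowed. I hold for three seconds and more.

Call:
drive_tool:
  moves:
    - [[0,0,0],[0,0,0]]
    - [[0,0,0],[0,0,0]]
    - [[0,0,0],[0,0,0]]
    - [[0,0,0],[0,0,0]]
    - [[0,0,0],[0,0,0]]

```text
t: 9.2
ee_pos: [499.7, 55.8, 111.1]
orientation: [3.141, 0.001, 1.543]
ft_force: [-2.0, -2.0, 5.9]
opening: 15.3
grasp_force: 31.5
```

Call:
drive_tool:
  moves:
    - [[0,0,0],[0,0,0]]
    - [[0,0,0],[0,0,0]]
    - [[0,0,0],[0,0,0]]
    - [[0,0,0],[0,0,0]]
    - [[0,0,0],[0,0,0]]

```text
t: 9.7
ee_pos: [499.8, 55.8, 111.1]
orientation: [3.141, 0.001, 1.543]
ft_force: [-2.2, -2.5, 4.8]
opening: 14.8
grasp_force: 31.5
```

Call:
drive_tool:
  moves:
    - [[0,0,0],[0,0,0]]
    - [[0,0,0],[0,0,0]]
    - [[0,0,0],[0,0,0]]
    - [[0,0,0],[0,0,0]]
    - [[0,0,0],[0,0,0]]

```text
t: 10.2
ee_pos: [499.7, 55.8, 111.1]
orientation: [3.141, 0.001, 1.543]
ft_force: [-1.2, -3.8, 6.0]
opening: 15.0
grasp_force: 31.5
```

Call:
drive_tool:
  moves:
    - [[0,0,0],[0,0,0]]
    - [[0,0,0],[0,0,0]]
    - [[0,0,0],[0,0,0]]
    - [[0,0,0],[0,0,0]]
    - [[0,0,0],[0,0,0]]

```text
t: 10.7
ee_pos: [499.7, 55.8, 111.1]
orientation: [3.141, 0.001, 1.543]
ft_force: [-1.6, -2.3, 6.3]
opening: 15.1
grasp_force: 31.5
```

Call:
drive_tool:
  moves:
    - [[0,0,0],[0,0,0]]
    - [[0,0,0],[0,0,0]]
    - [[0,0,0],[0,0,0]]
    - [[0,0,0],[0,0,0]]
    - [[0,0,0],[0,0,0]]

```text
t: 11.2
ee_pos: [499.7, 55.8, 111.1]
orientation: [3.141, 0.001, 1.543]
ft_force: [-2.2, -2.9, 6.3]
opening: 14.8
grasp_force: 31.5
```

Call:
drive_tool:
  moves:
    - [[0,0,0],[0,0,0]]
    - [[0,0,0],[0,0,0]]
    - [[0,0,0],[0,0,0]]
    - [[0,0,0],[0,0,0]]
    - [[0,0,0],[0,0,0]]

```text
t: 11.7
ee_pos: [499.7, 55.8, 111.1]
orientation: [3.141, 0.001, 1.544]
ft_force: [-2.1, -2.4, 5.1]
opening: 14.8
grasp_force: 31.5
```

Call:
drive_tool:
  moves:
    - [[0,0,0],[0,0,0]]
    - [[0,0,0],[0,0,0]]
    - [[0,0,0],[0,0,0]]
    - [[0,0,0],[0,0,0]]
    - [[0,0,0],[0,0,0]]

```text
t: 12.2
ee_pos: [499.7, 55.8, 111.1]
orientation: [3.141, 0.001, 1.543]
ft_force: [-1.7, -1.9, 6.3]
opening: 14.9
grasp_force: 31.5
```

```bash
python3 -c "
from rig import robot
s=robot.get_state();print(s['t'],s['grasp_force'],s['orientation']);print(robot.hand_in())"
```

```text
12.2 31.492055654525757 [3.14135171e+00 1.17202165e-03 1.54346231e+00]
the job is handed in; nothing more can be done
None
```

The green pot stands at the front, measured 1–3 mm off the drip tray's centre line; I held it still for over 3 s and handed in at 12.2 s still gripping the handle at about 31 N (no verdict was returned).

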